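Clear the lid and flip the parts chest open

TASK

On the grey parts chest, push the flat round tin sideways off the hinged lid until it stands wholly on the chest's fixed top beside the lid, sliding it and never lifting or tipping it. Then put a fingertip under the lid's front lip and flip the lid up and over until it lies back against its stop and stays open by itself. Use light touches only, grasp nothing, leave everything else on the bench where it is, and take the hand away.

Things in the scene. Friction and masses are not known exactly. Their poses are not given: they have to be found in the camera images.
- chest: low grey steel parts chest, fixed, 130 mm deep (x) and 330 mm wide (y). Origin on the bench, below the seam between its halves, midway front to back; x points to its back (away from the robot), y to its left, z up. Left half, y = 0 to 169 mm: bay 89.5 mm high with 3 mm walls and 5 mm floor, under the aluminium lid. Right half, y = -160 to -2 mm: drawer fronts and a fixed flat top
- fixed_top (a point): middle of the chest's fixed flat top, on its surface, 94.5 mm above the bench (chest frame x = 0, y = -81 mm); the top is 130 mm (x) by 158 mm (y), 0.5 mm lower than the upper face of the shut lid, with a 4 mm gap between the two
- lid (a joint): lid angle in rad: 0 shut (level), grows upward and backward, pi/2 upright (over-center), 1.95 back at its stop. No spring, hardly any friction: falls shut below pi/2, open above it. Flat aluminium plate, 162 mm hinge to front edge, 166 mm wide, 5 mm thick, about 0.35 kg; its front 35 mm stick out past the chest's front as a lip, free below (about 2 N lifts it)
- lid_lip (a point): middle of the lid's front edge, on its underside, 90 mm above the bench when shut (chest frame x = -100, y = 85 mm)
- lid_hinge (a point): middle of the hinge line, which runs along the chest's y, on the lid's underside, 90 mm above the bench (chest frame x = 62, y = 85 mm)
- tin: flat round closed steel tin, 70 mm across (74 mm across the cap, its top 10 mm), 40 mm tall, about 0.22 kg, standing loose on the lid at the start. Origin at the centre of its underside, z up
- jar: bystander: glass screw jar with a steel cap, 60 mm across, 90 mm tall; origin at its underside
- mug: bystander: white mug, 80 mm across, 90 mm tall; origin at its underside
- wrench: bystander: steel wrench 180 mm long lying on the bench
- screwdriver: bystander: screwdriver 190 mm long lying on the bench
- spray_can: bystander: aluminium can with a paper label, 60 mm across, 150 mm tall; origin at its underside
- offcut: bystander: piece of wood 50 x 130 x 30 mm lying flat; origin at its underside
- paint_tin: bystander: dark steel paint tin, 80 mm across, 95 mm tall; origin at its underside
Mind the look-alikes: they are no part of the job. Of the things that look like the tin, the largest one is meant.

How it is judged:
By the outcome, as a careful person would: the job done as asked, in the order asked, and still so for the second after the job is handed in, with the robot touching nothing.
It also fails if it takes over 58 s, if anything falls off the work surface, if the arm or the gripper's body presses on something with over 40 N, if the wrist force passes 120 N, or if a joint passes its speed limit or range.

ROBOT

A 6-joint arm with a two-finger parallel gripper is mounted at the origin on the work surface. World frame = base frame: x ahead of the robot, y to its left, z up, the work surface at z = 0. Lengths are in m, angles in rad, forces in N, time in s.
With the tool pointing down it reaches from about 0.375 to 0.975 m from the base axis. Payload 3.8 kg.
Tool frame: the origin (TCP) lies midway between the tips of the shut fingers; the grasp point (between the pads) lies 19 mm behind it; z points along the fingers, y is the line along which they close (so a half turn about z gives the same grasp; the last joint's range is limited). The gripper opens to 88 mm and grips with 3 to 60 N. Pads are 18 mm wide; open, the fingers measure 123 mm over their backs; the gripper's body (75 mm by 187 mm) begins 45 mm behind the grasp point.
Start: joints at [1.073, 0.264, 1.604, -0, 1.274, -0.037], TCP at [0.3, 0.605, 0.239] pointing down, gripper open.
Joint ranges: [-2.63, 2.63], [-0.94, 2.18], [0.31, 2.57], [-1.31, 4.45], [0, 2.66], [-2.55, 2.55]. Speed limits (rad/s): [2.57, 2.57, 3.14, 3.14, 3.14, 3.14].

INTERFACE

Orientations are given as a rotation vector (axis times angle).
In Python, from cell import manip, inverse_kinematics, cams, order gives the robot as it stands. Calls block until the motion is done:
- manip.move_pose(position, orientation): joint-space move of the TCP to a pose.
- manip.move_linear(position, rate=0.15, rot=None): straight line of the TCP; rot=None keeps the orientation; rate is the mean speed in m/s.
- manip.set_joints(angles): joint-space move.
- manip.set_gripper(opening, force=None): finger opening in m; force is the grip in N (None keeps the last); returns when the fingers have stopped.
- manip.dwell(seconds).
- inverse_kinematics(position, orientation): joint angles nearest the present ones, or None.
- manip.state(): the state.
- cams.capture(name): name is "scene" or "top" or "wrist"; returns a dict with "image" (400x640x3 uint8, blue, green, red), "z_map" (400x640 float32, m along the optical axis (not along the pixel's ray), 0 where there is no reading), "intrinsics" (3x3 intrinsics, pixels), "position" and "orientation" of the camera in the world; the wrist camera has in their place "T_tool_cam" (4x4, takes a point from camera to tool coordinates, whose origin is the TCP and whose axes are the flange's). Camera axes: x right, y down, z forward; pixel columns grow to the right and rows downward; lengths in m; the calibration is good to about 2 mm. A picture is of the moment at which its call begins: read the wrist's pose just before it.
A pose or a line that the arm cannot do raises manip.IKError and nothing moves.
- order.close_job(): hands the job in; it is judged then, once.
The state is a dict: "clock": time; "joint_pos": joint angles; "joint_velocities": joint speeds; "tau": joint torques, N m; "tool_pos": TCP position; "tcp_rot": TCP orientation; "contact_force": force on the tool from outside, world axes, zero at the start; "moment": the same for the moment, N m; "gripper_width": finger opening in m; "grasp_force": force on a finger pad.
Only numpy, scipy, OpenCV 4.12 (cv2) and the standard library are available. Lean on these libraries where they do the work, as an engineer would, in place of code of your own. Each camera call takes 0.05 s, during which the arm holds its last target. There are 200 camera calls.

## Working session

There is one attempt and no reset: what is moved stays moved. The work goes in short steps, each a Python script; the robot and the scene stay as the last script left them, time stands still between calls to the robot, and variables do not carry over. Pictures are saved under pics/ and viewed, at most 10 in all, crops included, and the job is handed in when it is done.

```bash
mkdir -p pics; ls; cat > h.py <<'E'
import numpy as np, cv2
from scipy.spatial.transform import Rotation as R
from cell import manip, inverse_kinematics, cams, order
def cap(n):
    s=manip.state(); c=cams.capture(n)
    if 'position' in c:
        o=np.array(c['orientation'],float); 
        M=o if o.shape==(3,3) else (R.from_rotvec(o).as_matrix() if o.size==3 else None)
        p=np.array(c['position'])
    else:
        T=np.array(c['T_tool_cam']); Rt=R.from_rotvec(s['tcp_rot']).as_matrix()
        M=Rt@T[:3,:3]; p=np.array(s['tool_pos'])+Rt@T[:3,3]
    return c,M,p
def cloud(c,M,p):
    K=c['intrinsics'];z=c['z_map'];v,u=np.mgrid[:z.shape[0],:z.shape[1]]
    P=np.stack([(u-K[0,2])/K[0,0]*z,(v-K[1,2])/K[1,1]*z,z],-1)
    W=P@M.T+p; W[z<=0]=np.nan
    return W
E
python3 - <<'E'
from h import *
print(manip.state())
for n in('top','scene'):
    c,M,p=cap(n); print(n,c['orientation'],p,c['intrinsics'][0]); cv2.imwrite(f'pics/{n}0.png',c['image']); np.save(n+'0.npy',cloud(c,M,p))
E
```

```text
pics
{'clock': 0.0, 'joint_pos': array([ 1.07307899e+00,  2.64746171e-01,  1.60533910e+00,  6.21768516e-06,
        1.27367643e+00, -3.69046538e-02]), 'joint_velocities': array([-5.19742596e-04,  4.13790440e-04, -1.25783074e-03, -1.40216451e-03,
       -9.39590780e-05,  1.99025363e-03]), 'tau': array([-2.07315221e-03, -5.02098227e+01, -3.56884789e+01,  7.28340936e-02,
        2.91968702e-02, -1.41068631e-04]), 'tool_pos': array([0.29983019, 0.60398509, 0.23741153]), 'tcp_rot': array([-0.71732565, -3.05800622,  0.00328306]), 'contact_force': array([ 0.53148537,  0.38230076, -0.63281469]), 'moment': array([-0.03945581, -0.06193482,  0.03735953]), 'grasp_force': 0.0, 'gripper_width': 0.08792064918388014}
top [-2.15280042  2.16278998 -0.10692819] [0.47451883 0.01659301 0.86661443] [363.67500077   0.         325.28624464]
scene [-2.03685631 -1.59304378  0.55350079] [ 1.33796769 -0.14003135  1.13035334] [519.11165491   0.         325.82459817]
```

View pics/top0.png

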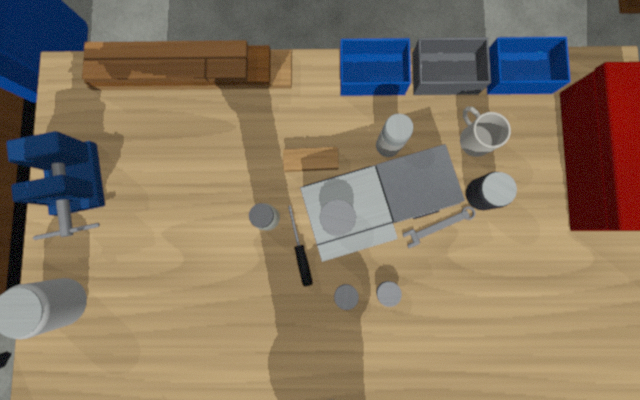

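View pics/scene0.png

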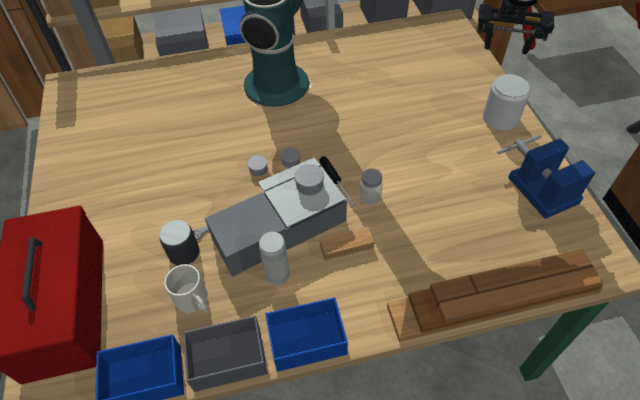

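Top view: tin on the lid at about (338,215), lid to the left with its lip at the bottom edge (318,258)-(397,238), fixed top centred near (420,183). Spray can is behind the seam at (395,133), and two small look-alikes stand in front at (346,297) and (388,293).

```bash
python3 - <<'E'
from h import *
for n in('top','scene'):
    W=np.load(n+'0.npy')
    z=W[...,2]
    img=cv2.imread(f'pics/{n}0.png')
    m=(z>.084)&(z<.104)&(abs(W[...,0]-.47)<.22)&(abs(W[...,1]+.1)<.25)
    k,l,st,ce=cv2.connectedComponentsWithStats(m.astype(np.uint8))
    i=1+np.argmax(st[1:,4]); P=W[l==i]
    print(n,st[i],P[:,2].mean())
    r=cv2.minAreaRect(P[:,:2].astype(np.float32)*1000); print(r, cv2.boxPoints(r))
    for lo,hi,what in((.125,.147,'tin'),):
        m=(z>lo)&(z<hi)&(abs(W[...,0]-.45)<.2)&(abs(W[...,1]+.05)<.25)
        k,l,st,ce=cv2.connectedComponentsWithStats(m.astype(np.uint8))
        for i in range(1,k):
            if st[i,4]>40:
                P=W[l==i]; print(what,st[i],P.mean(0),cv2.minEnclosingCircle(P[:,:2].astype(np.float32)))
    # tall things
    for lo in (.02,.06,.085,.148):
        pass
W=np.load('top0.npy')
for u,v in((395,127),(263,212),(346,297),(388,293),(310,160),(490,130),(497,185),(303,265),(328,247),(312,190),(318,256),(394,237),(304,187),(385,168),(445,147),(462,198),(396,220)): print(u,v,W[v,u].round(3))
E
```

```text
top [ 300  145  165  117 9531] 0.09558214033278342
((553.35205078125, -99.67184448242188), (165.90634155273438, 329.8875732421875), 16.414886474609375) [[ 427.16843    35.107124]
 [ 520.3916   -281.3344  ]
 [ 679.53564  -234.4508  ]
 [ 586.3125     81.99072 ]]
tin [ 320  200   36   36 1037] [0.51720736 0.00145612 0.1357912 ] ((0.5175551772117615, 0.001434174133464694), 0.036813851445913315)
scene [ 205  157  142  103 5733] 0.09589275686485371
((551.4581298828125, -102.49153137207031), (173.27545166015625, 329.2304992675781), 16.09630584716797) [[ 422.57684   31.64976]
 [ 513.8569  -284.67392]
 [ 680.3394  -236.63283]
 [ 589.0594    79.69086]]
tin [294 164  30  25 585] [ 0.52040955 -0.00222104  0.13581255] ((0.5174709558486938, -0.003010840155184269), 0.038425274193286896)
395 127 [ 0.699 -0.116  0.15 ]
263 212 [0.532 0.16  0.089]
346 297 [ 0.345 -0.018  0.032]
388 293 [ 0.353 -0.113  0.031]
310 160 [0.658 0.063 0.031]
490 130 [ 0.732 -0.367  0.016]
497 185 [ 0.587 -0.339  0.096]
303 265 [0.416 0.079 0.027]
328 247 [0.458 0.021 0.095]
312 190 [0.579 0.055 0.094]
318 256 [0.435 0.045 0.002]
394 237 [ 0.478 -0.118  0.096]
304 187 [0.585 0.072 0.095]
385 168 [ 0.625 -0.102  0.098]
445 147 [ 0.671 -0.233  0.094]
462 198 [ 0.56  -0.264  0.095]
396 220 [ 0.514 -0.123  0.096]
```

```bash
cat >> h.py <<'E'
YAW=np.deg2rad(16.4); ex=np.array([np.cos(YAW),np.sin(YAW),0]); ey=np.array([-ex[1],ex[0],0]); ez=np.array([0,0,1.])
O=np.array([.571,-.0987,0])
def w(x,y,z): return O+ex*x+ey*y+ez*z          # chest -> world
def rv(zt,yt):                                  # tool z, tool y in chest coordinates
    C=np.stack([ex,ey,ez],1); z=C@np.array(zt,float); z/=np.linalg.norm(z)
    y=C@np.array(yt,float); y-=z*(y@z); y/=np.linalg.norm(y)
    return R.from_matrix(np.stack([np.cross(y,z),y,z],1)).as_rotvec()
def arc(th,r=.145,off=.0): return 0.062-r*np.cos(th)-off*np.sin(th), .09+r*np.sin(th)-off*np.cos(th)
E
python3 - <<'E'
from h import *
c,M,p=cap('wrist'); print(np.array(c['T_tool_cam']).round(3))
a=np.deg2rad(20)
for s in(1,-1):
    o=rv([0,-np.sin(a),-np.cos(a)],[s,0,0])
    print('push',s,[None if (q:=inverse_kinematics(w(-.023,y,.103),o)) is None else q.round(2) for y in(.165,.05,-.035)])
for yaw in (-90,-75,-60,-45,-30,0):
  for el in (0,15,30):
    for s in (1,-1):
      y_,e_=np.deg2rad(yaw),np.deg2rad(el)
      d=np.array([np.cos(y_)*np.cos(e_),np.sin(y_)*np.cos(e_),-np.sin(e_)])
      o=rv(d,s*np.array([-np.sin(y_),np.cos(y_),0]))
      ok=[];Q=[]
      for th in np.linspace(-.1,1.85,9):
        x,z=arc(th,.145,.012); q=inverse_kinematics(w(x,.125,z),o); ok.append(q is not None); Q.append(q)
      print(yaw,el,s,''.join('01'[k] for k in ok), Q[0].round(2) if ok[0] else '', Q[-1].round(2) if ok[-1] else '')
E
```

```text
[[-0.001 -0.963 -0.271  0.071]
 [ 1.    -0.001  0.    -0.001]
 [-0.    -0.271  0.963 -0.146]
 [ 0.     0.     0.     1.   ]]
push 1 [array([ 0.29,  0.09,  2.13, -0.43,  0.98,  0.25]), array([ 0.06,  0.1 ,  2.11, -0.44,  0.9 ,  0.04]), array([-0.1 ,  0.14,  2.07, -0.44,  0.85, -0.11])]
push -1 [None, None, None]
-90 0 1 111111100 [ 0.68  0.78  2.14 -1.19  1.66  1.36] 
-90 0 -1 111111100 [ 0.68  0.78  2.14 -1.19  1.66 -1.78] 
-90 15 1 111111111 [ 0.66  0.58  2.2  -1.13  1.45  1.23] [ 0.56  0.46  1.86 -1.19  1.58  0.79]
-90 15 -1 111111111 [ 0.66  0.58  2.2  -1.13  1.45 -1.91] [ 0.56  0.46  1.86 -1.19  1.58 -2.35]
-90 30 1 111111111 [ 0.59  0.38  2.25 -1.05  1.26  1.05] [ 0.51  0.34  1.85 -1.02  1.43  0.64]
-90 30 -1 111111111 [ 0.59  0.38  2.25 -1.05  1.26 -2.09] [ 0.51  0.34  1.85 -1.02  1.43 -2.5 ]
-75 0 1 000000000  
-75 0 -1 000000000  
-75 15 1 000000000  
-75 15 -1 000000000  
-75 30 1 111111111 [ 0.62  0.29  2.4  -1.26  1.14  1.07] [ 0.52  0.22  2.02 -1.16  1.24  0.58]
-75 30 -1 111111110 [ 0.62  0.29  2.4  -1.26  1.14 -2.08] 
-60 0 1 000000000  
-60 0 -1 000000000  
-60 15 1 000000000  
-60 15 -1 000000000  
-60 30 1 000001110  
-60 30 -1 000000000  
-45 0 1 000000111  [0.51 0.28 2.41 4.2  1.34 1.19]
-45 0 -1 000000111  [ 0.51  0.28  2.41  4.2   1.34 -1.96]
-45 15 1 000000111  [0.48 0.07 2.39 4.41 1.   0.9 ]
-45 15 -1 000000111  [ 0.48  0.07  2.39  4.41  1.   -2.24]
-45 30 1 000000000  
-45 30 -1 000000000  
-30 0 1 000000001  [0.33 0.19 2.55 3.75 1.24 1.35]
-30 0 -1 000000001  [ 0.33  0.19  2.55  3.75  1.24 -1.8 ]
-30 15 1 000000001  [ 0.31 -0.05  2.52  3.95  0.77  1.08]
-30 15 -1 000000001  [ 0.31 -0.05  2.52  3.95  0.77 -2.06]
-30 30 1 000000000  
-30 30 -1 000000000  
0 0 1 000000000  
0 0 -1 000000000  
0 15 1 000000001  [-0.23 -0.09  2.55  2.37  0.75  2.04]
0 15 -1 000000001  [-0.23 -0.09  2.55  2.37  0.75 -1.1 ]
0 30 1 000000000  
0 30 -1 000000111  [-0.18 -0.2   2.44  1.78  0.41 -0.48]
```

```bash
python3 - <<'E'
from h import *
a=np.deg2rad(20); o=rv([0,-np.sin(a),-np.cos(a)],[1,0,0]); X=-.023
manip.set_gripper(.040)
manip.move_pose(w(X,.178,.19),o)
manip.move_linear(w(X,.178,.104),rate=.1)
s=manip.state(); print(s['clock'],s['contact_force'],s['tool_pos'])
for y in (.12,.06,.02,-.02,-.041):
    manip.move_linear(w(X,y,.104),rate=.05); s=manip.state(); print(y,s['contact_force'].round(1))
manip.move_linear(w(X,.03,.104),rate=.1)
manip.move_linear(w(X,.12,.25),rate=.2)
print(manip.state()['clock'])
c,M,p=cap('top'); cv2.imwrite('pics/top1.png',c['image'][100:300,250:550].repeat(2,0).repeat(2,1)); W=cloud(c,M,p);z=W[...,2]
m=(z>.125)&(z<.147)&(abs(W[...,0]-.5)<.15)&(abs(W[...,1]+.15)<.15)
k,l,st,ce=cv2.connectedComponentsWithStats(m.astype(np.uint8))
for i in range(1,k):
    if st[i,4]>100:
        P=W[l==i]; ctr,r=cv2.minEnclosingCircle(P[:,:2].astype(np.float32)); d=np.array([*ctr,0])-O; print(r,d@ex,d@ey,P[:,2].mean())
x0=-.112
d=np.deg2rad(15); o=rv([0,-np.cos(d),-np.sin(d)],[-1,0,0])
for pt in ((-.11,.26,.25),(-.112,.26,.06),(-.112,.13,.06)): print(inverse_kinematics(w(*pt),o))
E
```

```text
4.0417 [ 0.53744218  0.18264628 -0.02282916] [0.49931337 0.06575319 0.10464211]
0.12 [ 0.1 -0.6 -0.4]
0.06 [-1.2  0.   0.2]
0.02 [0.5 0.1 0.3]
-0.02 [ 0.5  0.6 -0. ]
-0.041 [-0.3  0.3 -1. ]
11.0333
0.03701024502515793 -0.022356255984967877 -0.077493039572112 0.1353886211875185
[ 0.92098017  0.26588909  2.1064235  -0.92059513  1.78491804 -2.18122356]
[ 0.92323564  0.62482978  2.10304836 -0.88910034  1.5647778  -1.89988142]
[ 0.69289002  0.56397705  2.24947266 -1.10578467  1.44861674 -1.87362982]
```

View pics/top1.png

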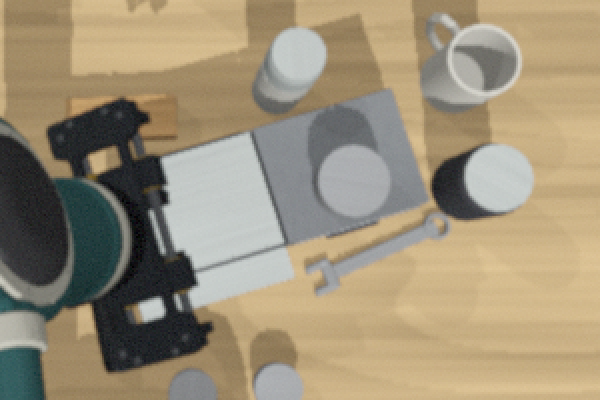

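The tin stands wholly on the fixed top, at chest (-22, -77) mm. Next the lid, with the rear finger entering under the lip from the left.

```bash
python3 - <<'E'
from h import *
d=np.deg2rad(15); o=rv([0,-np.cos(d),-np.sin(d)],[-1,0,0])
def tcp(th,r=.145,y=.13):
    c,s=np.cos(th),np.sin(th)
    h=.00875*abs(s)+.0093*abs(c)+.0102*max(c,0)
    return w(.062-r*c-s*h-.02875, y, .09+r*s-c*h)
ths=np.r_[np.linspace(0.06,1.5,7),1.66,1.85]
manip.move_pose(w(-.112,.27,.25),o)
ok=[inverse_kinematics(tcp(t),o) is not None for t in ths]; print(ok)
manip.move_linear(w(-.112,.27,.06),rate=.15)
manip.move_linear(w(-.112,.13,.06),rate=.1)
s=manip.state(); print(s['clock'],s['contact_force'].round(1),s['tool_pos'],w(-.112,.13,.06))
if all(ok) and np.linalg.norm(s['contact_force'])<6:
    for t in ths[:3]:
        manip.move_linear(tcp(t),rate=.08); s=manip.state(); print(round(t,2),s['contact_force'].round(1))
print(manip.state()['clock'])
c,M,p=cap('scene'); cv2.imwrite('pics/s2.png',c['image'][60:310,150:470].repeat(2,0).repeat(2,1))
E
```

```text
[True, True, True, True, True, True, True, True, True]
15.9667 [ 0.1 -0.1 -0.3] [ 0.42709165 -0.00508966  0.05997446] [ 0.42685245 -0.00561143  0.06      ]
0.06 [ 0.1 -0.1 -1.2]
0.3 [ 1.   0.9 -2.6]
0.54 [-0.3  0.1 -1.4]
17.5167
```

View pics/s2.png

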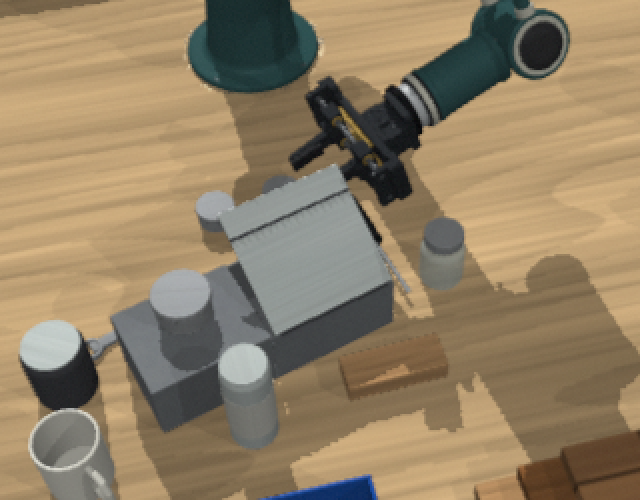

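The picture shows the lid raised about 30° on the rear finger, with the tin undisturbed. I'll carry on over the top.

```bash
python3 - <<'E'
from h import *
def tcp(th,r=.145,y=.13):
    c,s=np.cos(th),np.sin(th)
    h=.00875*abs(s)+.0093*abs(c)+.0102*max(c,0)
    return w(.062-r*c-s*h-.02875, y, .09+r*s-c*h)
for t in (.78,1.02,1.26,1.5,1.6,1.7,1.85):
    manip.move_linear(tcp(t),rate=.08 if t<1.4 else .04); s=manip.state(); print(round(t,2),s['contact_force'].round(1))
manip.dwell(.5)
p=tcp(1.85)
manip.move_linear(p-.08*ex,rate=.1)
manip.move_linear(p-.10*ex+.16*ey+.03*ez,rate=.15)
print(manip.state()['clock'])
c,M,q=cap('scene'); cv2.imwrite('pics/s3.png',c['image'][60:310,150:470].repeat(2,0).repeat(2,1))
c,M,q=cap('top'); cv2.imwrite('pics/t3.png',c['image'][100:300,250:550].repeat(2,0).repeat(2,1)); W=cloud(c,M,q);z=W[...,2]
D=W-O; Y=D@ey; X=D@ex
m=(z>.12)&(z<.26)&(Y>.02)&(Y<.12)&(X>.03)&(X<.16); print(m.sum(), np.rad2deg(np.arctan2(z[m]-.09,.062-X[m]).mean()) if m.any() else '', z[m].max() if m.any() else '')
m=(z>.13)&(z<.142)&(Y<-.01)&(Y>-.16)&(abs(X)<.07); print('tin',cv2.minEnclosingCircle(np.stack([X[m],Y[m]],1).astype(np.float32)))
E
```

```text
0.78 [-1.3  0.5 -1.8]
1.02 [-1.3 -0.  -0.1]
1.26 [-0.1  0.4 -0.1]
1.5 [ 0.2 -0.   0.9]
1.6 [-0.7  0.8 -0.9]
1.7 [ 0.7 -0.2 -0.2]
1.85 [-1.2 -1.2 -0.2]
24.925
2146 111.44204340585448 0.24320826653240168
tin ((-0.022324267774820328, -0.0777541846036911), 0.03719138354063034)
```

View pics/s3.png

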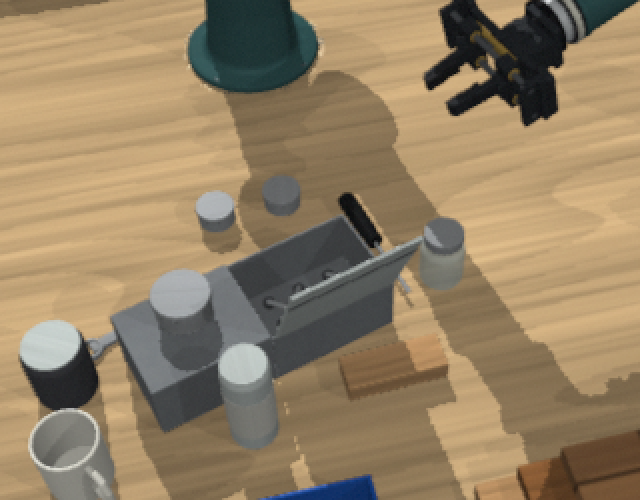

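View pics/t3.png

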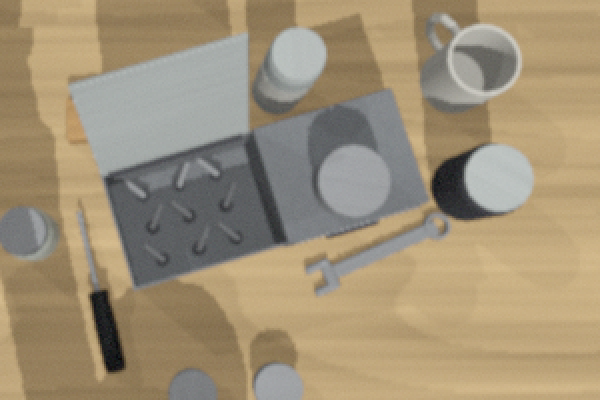

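The lid lies open at about 111°, on its stop. The tin is still on the fixed top, everything else is where it was, and the hand is clear.

```bash
python3 -c "
from h import *
print(order.close_job())"
```

```text
the job is handed in; nothing more can be done
None
```

The job is handed in at about 25 s on the robot's clock: the tin was slid onto the fixed top, the lid is open against its stop, nothing else was moved, and the hand is clear.

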